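Slide the tea box home against its rail and end block

TASK

Push the tea box back across the worktop until its long side (the far one) lies flat against the low wooden rail, and then slide it along the rail until its end is right up against the wooden end block, which stands at one end of the rail. Only push it with the fingers from outside: do not take it between the fingers, lift it or tip it over, and leave the salt shaker and all the other things where they stand. Finish with the hand clear of the box.

Things in the scene. Friction and masses are not known exactly. Their poses are not given: they have to be found in the camera images.
- tea_box: The tea box: a black carton lying flat on its back, 96 mm (its x) by 117 mm (its y) by 65 mm high as it lies, light (about 0.15 to 0.24 kg), loose. Origin at the centre of its underside, z up, x away from the robot, y along its long sides. It starts in front of the rail (on the robot's side), a few centimetres clear of it, up to 0.35 rad askew to it, near the middle of its length. Pushed low it slides without tipping.
- rail: A low rail of pale wood, fixed, 366 mm long, 16 mm thick, 32 mm high. Origin at the middle of the length of its front face, at worktop height; x points away from the robot through the rail, square to the front face (which is the plane x = 0), y runs along the rail to the left, z up. In the finished place the tea box lies on the -x side, its long side touching the front face.
- end_block: A block of pale wood, fixed, standing in front of one end of the rail, left or right, 170 mm from the rail's middle: 80 mm (x, square to the rail) by 20 mm (y, along the rail) by 50 mm high, its axes parallel to the rail's. Origin at the centre of its underside. The tea box stops against the face that looks to the middle of the rail.
- salt_shaker: Loose grey-topped salt shaker, 44 mm diameter, 90 mm tall, standing in front of the end of the rail that has no end block, 170 mm from the rail's middle. Bystander. Origin at the centre of its underside.
- jam_jar: Loose glass jam jar, 69 mm diameter, 99 mm tall, standing on the left. Bystander. Origin at the centre of its underside.
- yoghurt_pot: Loose yoghurt pot, 72 mm diameter, 72 mm tall, standing to the right of the tea box. Bystander. Origin at the centre of its underside.
- egg_timer: Loose dome-shaped kitchen timer, 64 mm diameter, 50 mm tall, behind the rail. Bystander. Origin at the centre of its underside.
- vanilla_bottle: Loose small dark dropper bottle, 34 mm diameter, 102 mm tall, on the right. Bystander. Origin at the centre of its underside.
- spice_1: Loose spice jar, 45 mm diameter, 106 mm tall, behind the rail. Bystander. Origin at the centre of its underside.
- pepper_mill: Loose wooden pepper mill, 58 mm diameter, 170 mm tall, behind the rail. Bystander. Origin at the centre of its underside.
- espresso_cup: Loose espresso cup with a handle, 60 mm across (83 mm with the handle), 49 mm tall, on the right. Bystander. Origin at the centre of its underside.
Not all that is in view belongs to the job. Leave any orange look-alike of the tea_box alone.

How it is judged:
By the outcome, as a careful person would: the job done as asked, in the order asked, and still so for the second after the job is handed in, with the robot touching nothing.
It also fails if it takes over 51 s, if anything falls off the work surface, if the arm or the gripper's body presses on something with over 40 N, if the wrist force passes 120 N, or if a joint passes its speed limit or range.

ROBOT

A 7-joint arm with a two-finger parallel gripper is mounted at the origin on a cart in front of the work surface, level with it; the furniture and walls round the work are solid. World frame = base frame: x ahead of the robot, y to its left, z up, the work surface at z = 0. Lengths are in mm, angles in rad, forces in N, time in s.
With the tool pointing down it reaches from about 400 to 875 mm from the base axis. Payload 4.4 kg.
Tool frame: the origin (TCP) lies at the very end of the fingers, on their centre line; the grasp point (between the pads) lies 19 mm behind it; z points along the fingers, y is the line along which they close (so a half turn about z gives the same grasp; the last joint's range is limited). The gripper opens to 85 mm and grips with 20 to 120 N. Pads are 22 mm wide; open, the fingers measure 114 mm over their backs; the gripper's body (76 mm by 85 mm) begins 54 mm behind the grasp point. The pads swing forward as they close: fully open they stand 13 mm farther back than shut.
Start: joints at [1.263, 0.628, 0.038, 1.517, -0.027, 0.996, -0.02], TCP at [155.67, -631.098, 231.313] pointing down, gripper open.
Joint ranges: [-3.06, 3.06], [-0.37, 2.12], [-1.25, 1.32], [0.18, 2.47], [-1.1, 4.24], [0.23, 1.98], [-2.94, 2.94]. Speed limits (rad/s): [2.57, 2.57, 3.14, 3.14, 3.14, 3.14, 3.14].

INTERFACE

Orientations are given as [roll, pitch, yaw] about the fixed x, y, z axes, in that order (R = Rz(yaw) Ry(pitch) Rx(roll)).
In Python, from cell import monitor, viewer, workorder gives the robot as it stands.
- The arm moves only by the tool arm_command, never from a script. Its argument "series" is one flat list of numbers, 5 for each row, row after row: the opening in per cent of the stroke, from 0 (shut) to 100 (fully open), then the shift along the tool's x, y, z in cm, then the turn about the tool's z in degrees. In form: [claw, x, y, z, roll, claw, x, y, z, roll, ...]. A call has exactly 5 rows; each row is the pose to reach, as a shift and turn from the pose commanded when the call began, along the tool's axes at that moment; what a row does not reach only later rows make up. A row lasts 1/12 s, in which the tool goes at most 41.7 mm and 7.16 degrees, less where a joint would pass 70% of its speed; a pose out of reach is approached as far as the arm can. A call with a gripper value outside its range is refused whole. The fingers move at their own pace and stop on an object; the grip force is fixed at half the most. Time passes only in rows, so rows that repeat a pose let the fingers close, or fill a call up. It gives the time, the measured TCP pose, the force, the opening and the grip force at its end, in the units of the state.
- monitor.read_state(): the state, without advancing time (a new reading comes with each control period).
- viewer.get_image(name): name is "scene" or "side" or "wrist"; returns (picture, depth): 480x640x3 uint8, red, green, blue; 480x640 float32, mm along the optical axis (not along the pixel's ray), 0 where there is no reading.
- viewer.camera_model(name): a dict with "mtx" (3x3 intrinsics, pixels), "R" (3x3) and "t" (3): a world point X has camera coordinates R X + t. Camera axes: x right, y down, z forward; pixel columns grow to the right and rows downward; lengths in mm; the calibration is good to about 2 mm. A picture is of the moment at which its call begins: read the wrist's pose just before it. camera_model takes no time and is no camera call; for the wrist camera it gives the pose at the moment of the call.
- workorder.finish_job(): hands the job in; it is judged then, once.
The state is a dict: "clock": time; "qpos": joint angles; "qd": joint speeds; "tau": joint torques, N m; "eef_pos": TCP position; "tool_rot": TCP orientation; "force": force on the tool from outside, world axes, zero at the start; "torque": the same for the moment, N m; "width": finger opening in mm; "gripper_force": force on a finger pad.
Only numpy, scipy, OpenCV 4.12 (cv2) and the standard library are available. Lean on these libraries where they do the work, as an engineer would, in place of code of your own. Each camera call takes 0.05 s, during which the arm holds its last target. There are 200 camera calls.

## Working session

There is one attempt and no reset: what is moved stays moved. The work goes in short steps, Python scripts to look and compute and a tool call to move; the robot and the scene stay as the last step left them, time stands still between calls to the robot, and variables do not carry over. Pictures are saved under pics/ and viewed, at most 10 in all, crops included, and the job is handed in when it is done.

Besides the shell and the picture viewer there is one more tool, called after ">>>" by a JSON object that holds its "op" and its "data", one argument or row to a line. arm_command: Moves the arm, as the interface text tells. Its arguments: {"type":"object","properties":{"series":{"type":"array","items":{"type":"number"}}},"required":["series"]}

```bash
mkdir -p pics; ls; python3 - <<'E'
from cell import monitor, viewer, workorder
import cv2,numpy as np
s=monitor.read_state();print(s)
for n in("scene","side"):
    im,d=viewer.get_image(n);np.savez(f"pics/{n}0.npz",im=im,d=d,**viewer.camera_model(n))
    cv2.imwrite(f"pics/{n}0.png",im[:,:,::-1]);print(n,viewer.camera_model(n))
E
```

```text
pics
{'clock': 0.0, 'qpos': array([ 1.26318541,  0.62935666,  0.03844322,  1.51836261, -0.02699216,
        0.99631894, -0.02001179]), 'qd': array([ 4.61348093e-04,  1.30445300e-03,  6.57999673e-04, -1.97307991e-03,
        1.64041462e-03,  8.73492514e-04, -9.43348004e-05]), 'tau': array([ 3.82379612e-04, -5.63405728e+01,  1.22678854e+00, -1.93452466e+01,
        1.11721340e-02,  1.05517352e-02,  5.96145000e-06]), 'eef_pos': array([ 155.52384326, -630.47038819,  230.38402923]), 'tool_rot': array([-3.13966546e+00,  3.34057299e-05,  2.41802522e-01]), 'force': array([-0.05528267,  0.01670701, -0.08856146]), 'torque': array([0.01731076, 0.02682921, 0.03604183]), 'gripper_force': 0.0, 'width': 85.71774602937127}
scene {'mtx': array([[552.90734319,   0.        , 319.29005411],
       [  0.        , 552.90734319, 243.52072182],
       [  0.        ,   0.        ,   1.        ]]), 'R': array([[-0.81135588, -0.58451062,  0.00699871],
       [-0.40389758,  0.55191245, -0.72956109],
       [ 0.42257353, -0.59476044, -0.68387983]]), 't': array([ 640.26217476,   60.49095145, 1416.85751313])}
side {'mtx': array([[582.86206823,   0.        , 317.89725973],
       [  0.        , 582.86206823, 236.65050719],
       [  0.        ,   0.        ,   1.        ]]), 'R': array([[ 0.9499511 ,  0.31239581,  0.00132868],
       [ 0.22531372, -0.68218839, -0.69559523],
       [-0.21639462,  0.66108083, -0.71843268]]), 't': array([-648.83247196,  112.21067472, 1554.78388968])}
```

View pics/scene0.png

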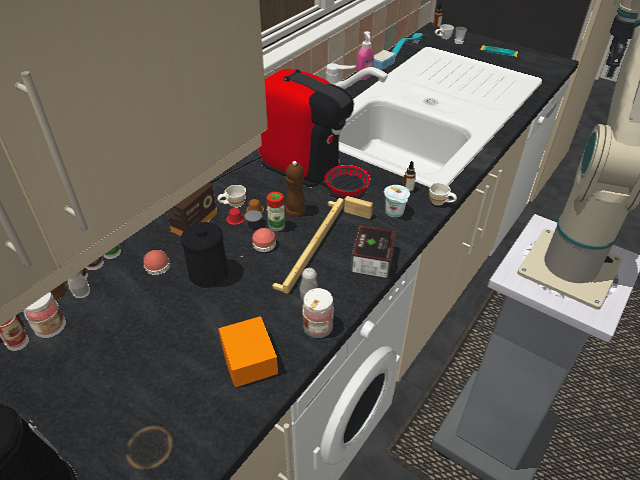

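View pics/side0.png

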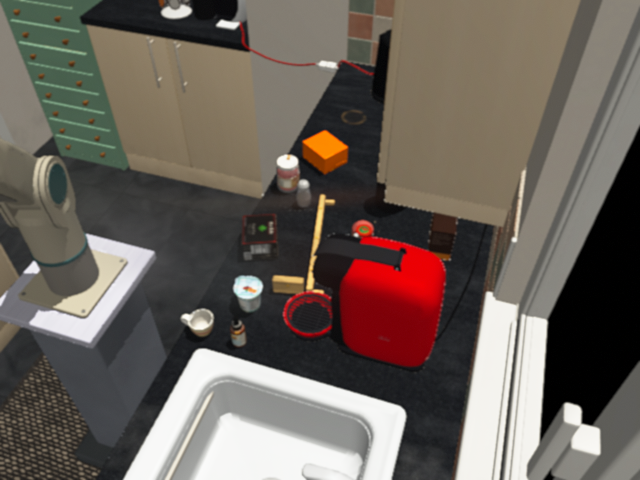

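The tea box is the black carton at scene (374,250). In side it is at (259,237). It lies in front of the rail, which runs from (282,288) to (340,202). The end block is at (357,207), on the robot's right. The orange look-alike at (250,352) and the brown carton at (192,207) are beyond the rail or left of it, so neither fits. The salt shaker is at (309,282), the yoghurt pot at (396,200) and the jam jar at (318,312).

```bash
cat >h.py <<'E'
import numpy as np,cv2
def cloud(im,d,K,R,t):
    v,u=np.mgrid[:480,:640]
    c=np.stack([(u-K[0,2])/K[0,0]*d,(v-K[1,2])/K[1,1]*d,d],-1)
    X=(c-t)@R
    X[d<=0]=np.nan
    return X
def pix(P,K,R,t):
    c=R@np.asarray(P,float)+t; return (K@(c/c[2]))[:2]
def ray(uv,z,K,R,t):
    w=R.T@np.linalg.inv(K)@[uv[0],uv[1],1.]; o=-R.T@t
    return o+w*(z-o[2])/w[2]
E
python3 - <<'E'
from h import *
for n in("scene","side"):
    f=np.load(f"pics/{n}0.npz");im=f['im'];X=cloud(im,f['d'],f['mtx'],f['R'],f['t'])
    print(n)
    pts=dict(scene=dict(box=(374,240),rail=(310,245),block=(358,203),salt=(309,275),jam=(318,298),yog=(396,190)),side=dict(box=(260,228),rail=(318,235),block=(290,279),salt=(303,190),jam=(288,162),yog=(248,285)))[n]
    for k,(u,v) in pts.items(): print(k,X[v,u].round(),im[v,u])
    c=X[pts['box'][1],pts['box'][0]]
    m=(abs(X[...,2]-c[2])<6)&(np.hypot(X[...,0]-c[0],X[...,1]-c[1])<100)
    q=X[m][:,:2].astype(np.float32);r=cv2.minAreaRect(q);print('boxtop',r,X[m][:,2].mean(),m.sum());print(cv2.boxPoints(r).round())
    hsv=cv2.cvtColor(im,cv2.COLOR_RGB2HSV)
    w=(hsv[...,0]>12)&(hsv[...,0]<30)&(hsv[...,1]>50)&(hsv[...,2]>110)
    for nm,lo,hi in(('rail',26,38),('block',45,56)):
        m=w&(X[...,2]>lo)&(X[...,2]<hi)&(np.hypot(X[...,0]-c[0],X[...,1]-c[1])<330)
        nl,lab,st,ce=cv2.connectedComponentsWithStats(m.astype(np.uint8))
        for i in range(1,nl):
            if st[i,4]>40:
                q=X[lab==i][:,:2].astype(np.float32);print(nm,st[i],cv2.boxPoints(cv2.minAreaRect(q)).round().tolist(),X[lab==i][:,2].mean())
E
```

```text
scene
box [426. 270.  64.] [56 88 40]
rail [566. 352.  31.] [241 217 138]
block [548. 152.  48.] [211 174 110]
salt [474. 479.  83.] [208 206 196]
jam [409. 533.  97.] [242 241 236]
yog [481.  65.  69.] [224 178 119]
boxtop ((420.8038635253906, 275.59991455078125), (94.73858642578125, 123.84098052978516), 22.695695877075195) 63.44763129385552 1231
[[353. 314.]
 [401. 200.]
 [488. 237.]
 [441. 351.]]
rail [283 198  60  89 597] [[522.0, 499.0], [600.0, 141.0], [618.0, 145.0], [540.0, 503.0]] 31.119874541348892
rail [345 202  26  11  92] [[510.0, 152.0], [513.0, 138.0], [589.0, 150.0], [587.0, 163.0]] 32.15093701048316
block [345 196  28  12 133] [[512.0, 151.0], [517.0, 126.0], [591.0, 139.0], [586.0, 165.0]] 49.17361844289708
side
box [425. 275.  64.] [ 56 112  34]
rail [574. 332.  28.] [237 196 115]
block [561. 143.  47.] [233 197 118]
salt [488. 454.  69.] [100  96  92]
jam [414. 531.  96.] [250 249 245]
yog [474.  77.  66.] [210 221 226]
boxtop ((422.2055969238281, 272.69354248046875), (94.6702651977539, 122.01146697998047), 21.77145767211914) 63.170657951395576 1049
[[356. 312.]
 [401. 198.]
 [489. 234.]
 [444. 347.]]
rail [306 194  19  96 438] [[524.0, 495.0], [604.0, 137.0], [620.0, 140.0], [540.0, 499.0]] 30.9209409617583
rail [274 283  29   7  73] [[522.0, 127.0], [525.0, 116.0], [595.0, 135.0], [592.0, 146.0]] 31.705538416052214
block [272 275  31  10 168] [[513.0, 142.0], [518.0, 119.0], [594.0, 135.0], [589.0, 158.0]] 48.84996785148221
```

```bash
python3 - <<'E'
import cv2
a=cv2.imread('pics/scene0.png')[180:330,255:455]
cv2.imwrite('pics/crop1.png',cv2.resize(a,(800,600),interpolation=2))
E
```

```text
(no output)
```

View pics/crop1.png

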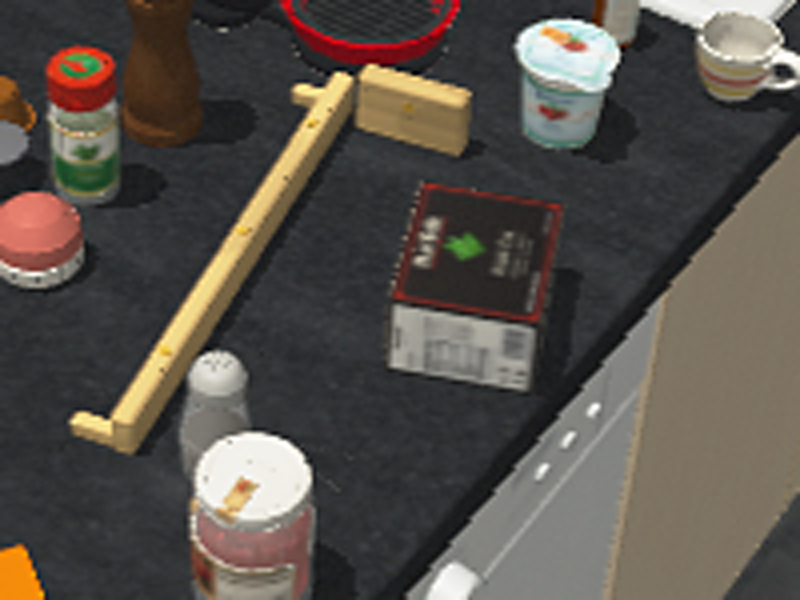

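The crop confirms it: the black carton with a red-edged top and a white end label, lying in front of the rail. Both views agree on these measurements:

| Item | Measured |
|---|---|
| Rail origin | about (562,318), yaw 0.217 |
| Rail height | 31 mm |
| Box centre | (421.5,274), yaw 0.386 |
| Box height | 64 mm |
| Block inner face | y = -161 in the rail frame |

Start moving: an arc round the base at a safe height.

>>> {"op": "arm_command", "data": {
  "series": [100,3,-2.8,0,0,100,6.1,-5.6,0,0,100,9.2,-8.4,0,0,100,12.3,-11.2,0,0,100,15.3,-13.9,0,0]
}}

```text
clock: 0.52
eef_pos: [271.6, -457.4, 231.0]
tool_rot: [-3.141, -0.0, 0.242]
force: [0.8, 0.4, -0.4]
width: 85.1
gripper_force: 0.0
```

>>> {"op": "arm_command", "data": {
  "series": [100,3.3,-2.4,0,0,100,6.5,-4.8,0,0,100,9.8,-7.2,0,0,100,13.0,-9.6,0,0,100,16.3,-11.9,0,0]
}}

```text
clock: 0.93
eef_pos: [401.3, -303.0, 231.2]
tool_rot: [-3.141, 0.0, 0.242]
force: [-0.2, -0.8, -0.0]
width: 85.3
gripper_force: 0.0
```

>>> {"op": "arm_command", "data": {
  "series": [100,1.8,-3.7,0,0,100,3.6,-7.4,0,0,100,5.4,-11.1,0,0,100,7.2,-14.8,0,0,100,9.0,-18.5,0,0]
}}

```text
clock: 1.35
eef_pos: [443.6, -101.8, 231.2]
tool_rot: [-3.141, 0.0, 0.242]
force: [0.8, -0.1, -1.2]
width: 85.2
gripper_force: 0.0
```

```bash
python3 - <<'E'
from cell import monitor
s=monitor.read_state();print(s['qpos'].round(2),s['eef_pos'])
E
```

```text
[ 0.18  0.35 -0.02  2.04  0.01  0.75 -1.18] [ 443.6085541  -101.78988039  231.21784172]
```

>>> {"op": "arm_command", "data": {
  "series": [100,0.4,-4.0,0,0,100,0.8,-8.0,0,0,100,1.1,-12.1,0,0,100,1.5,-16.1,0,0,100,1.9,-20.1,0,0]
}}

```text
clock: 1.77
eef_pos: [413.2, 97.7, 231.3]
tool_rot: [3.141, 0.0, 0.242]
force: [0.5, 0.3, -1.2]
width: 86.3
gripper_force: 0.0
```

>>> {"op": "arm_command", "data": {
  "series": [100,-0.7,-3.1,0,-2,100,-1.4,-6.2,0,-4,100,-2.0,-9.4,0,-6,100,-2.7,-12.5,0,-8.3,100,-3.4,-15.6,0,-8.3]
}}

```text
clock: 2.18
eef_pos: [342.7, 240.4, 231.2]
tool_rot: [3.142, 0.0, 0.388]
force: [0.9, 0.0, 0.2]
width: 85.6
gripper_force: 0.0
```

>>> {"op": "arm_command", "data": {
  "series": [100,0,0,4,0,100,0,0,8,0,100,0,0,12,0,100,0,0,15,0,100,0,0,17,0]
}}

```text
clock: 2.6
eef_pos: [342.0, 238.0, 58.8]
tool_rot: [3.139, 0.006, 0.387]
force: [1.1, 4.5, 1.1]
width: 85.4
gripper_force: 0.0
```

```bash
python3 - <<'E'
from cell import monitor, viewer
import cv2,numpy as np
print(monitor.read_state()['eef_pos'])
a=viewer.get_image("scene")[0][180:330,255:455,::-1];b=viewer.get_image("side")[0][150:300,200:400,::-1]
cv2.imwrite('pics/p2.png',np.hstack([cv2.resize(i,(400,300),interpolation=2) for i in(a,b)]))
E
```

```text
[341.95497416 237.99054295  58.80993133]
```

View pics/p2.png

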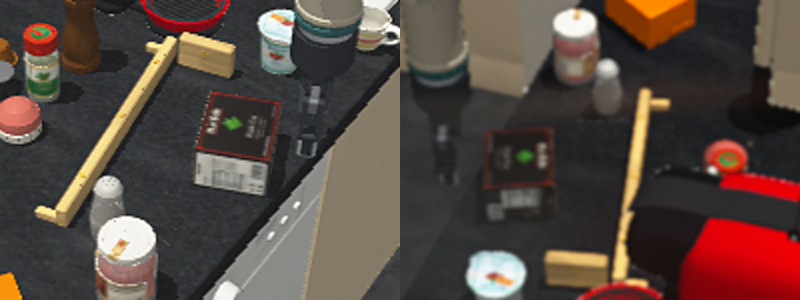

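The hand is in front of the box with a clear gap. The fingers are at (310,140) in the left half of the picture, and the yoghurt pot is only overlapped by perspective. I'm checking the small force and the pose offset.

```bash
python3 - <<'E'
from cell import monitor
s=monitor.read_state();print(s['qpos'].round(2),s['eef_pos'].round(1),s['tool_rot'].round(3),s['force'].round(1),s['torque'].round(2),s['clock'])
E
```

```text
[-0.6   0.65 -0.1   2.28  0.27  0.23 -2.14] [341.4 237.4  58.7] [3.139 0.008 0.388] [-0.3  0.1 -0.8] [ 0.05  0.03 -0.05] 2.7
```

>>> {"op": "arm_command", "data": {
  "series": [100,0.9,0,0,0,100,1.8,0,0,0,100,1.8,0,1.5,0,100,1.8,0,3,0,100,1.8,0,4.2,0]
}}

```text
clock: 3.12
eef_pos: [363.2, 246.0, 29.4]
tool_rot: [3.138, -0.003, 0.386]
force: [0.6, -0.8, -0.4]
width: 85.4
gripper_force: 0.0
```

```bash
python3 - <<'E'
from cell import monitor
s=monitor.read_state();print(s['qpos'].round(3),s['eef_pos'].round(1),s['tool_rot'].round(3),s['force'].round(1),s['torque'].round(2),s['clock'])
E
```

```text
[-0.514  0.729 -0.217  2.238  0.684  0.236 -2.532] [363.2 246.   29.4] [ 3.138e+00 -3.000e-03  3.860e-01] [ 0.6 -0.8 -0.4] [-0.04  0.02 -0.05] 3.1167
```

>>> {"op": "arm_command", "data": {
  "series": [100,0.5,0,0,0,100,1.2,0,0,0,100,2.0,0.1,0.2,2,100,2.8,0.2,0.4,4,100,3.6,0.4,0.6,6]
}}

```text
clock: 3.53
eef_pos: [395.9, 255.0, 22.3]
tool_rot: [3.137, 0.002, 0.279]
force: [-2.4, 0.8, 1.5]
width: 85.4
gripper_force: 1.2
```

```bash
cat >>h.py <<'E'
c,s=np.cos(.217),np.sin(.217); Rr=np.array([[c,s],[-s,c]])
def rail(p): return Rr@(np.asarray(p)[:2]-[562.5,318])
def box(X):
    """top face in rail frame: centre, yaw rel. rail"""
    P=X.reshape(-1,3);P=P[np.isfinite(P[:,0])]
    q=np.c_[(P[:,:2]-[562.5,318])@Rr.T,P[:,2]]
    m=(abs(q[:,2]-63.3)<4.5)&(q[:,0]>-230)&(q[:,0]<20)&(abs(q[:,1])<140)
    return q[m]
E
cat >look.py <<'E'
from cell import monitor,viewer
from h import *
import sys
s=monitor.read_state();print(s['qpos'].round(2),s['eef_pos'].round(1),s['tool_rot'].round(3),'F',s['force'].round(1),s['clock'])
print('tcp rail',rail(s['eef_pos']).round(1), 'yaw rel',(s['tool_rot'][2]-.217).round(3))
ims=[]
for n in("scene","side"):
    im,d=viewer.get_image(n);k=viewer.camera_model(n);q=box(cloud(im,d,k['mtx'],k['R'],k['t']))
    # box-like component: rasterise 3 mm
    g=np.zeros((100,120),np.uint8);i=((q[:,0]+230)/2.5).astype(int);j=((q[:,1]+145)/2.5).astype(int);g[i,j]=1
    g=cv2.morphologyEx(g,cv2.MORPH_CLOSE,np.ones((3,3)))
    nl,lab,st,ce=cv2.connectedComponentsWithStats(g);b=1+st[1:,4].argmax()
    qq=q[lab[i,j]==b];r=cv2.minAreaRect(qq[:,:2].astype(np.float32))
    print(n,len(qq),[np.round(v,1) for v in r],cv2.boxPoints(r).round().tolist())
    ims.append(im[180:330,255:455] if n=="scene" else im[150:300,200:400])
if len(sys.argv)>1: cv2.imwrite(sys.argv[1],np.hstack([cv2.resize(i,(400,300),interpolation=2) for i in ims])[:,:,::-1])
E
python3 look.py pics/p3.png
```

```text
[-0.47  0.76 -0.25  2.15  0.62  0.3  -2.53] [395.9 255.   22.3] [3.137e+00 2.000e-03 2.790e-01] F [-2.4  0.8  1.5] 3.5333
tcp rail [-176.2  -25.7] yaw rel 0.062
scene 1035 [array([-126.1,  -14.4]), array([112.7, 121.3]), np.float64(5.7)] [[-188.0, 40.0], [-176.0, -80.0], [-64.0, -69.0], [-76.0, 52.0]]
side 993 [array([-118. ,  -18.3]), array([ 98. , 120.8]), np.float64(3.4)] [[-170.0, 39.0], [-163.0, -81.0], [-66.0, -76.0], [-73.0, 45.0]]
```

View pics/p3.png

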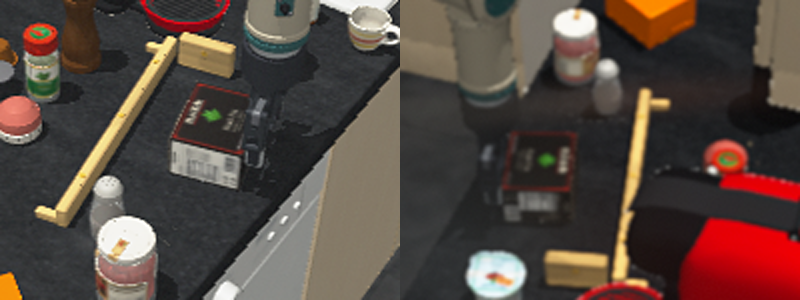

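The box moves flush with both fingers. Its centre is at rail x ≈ -118 and it is 0.06 rad askew, with 69 mm to go.

>>> {"op": "arm_command", "data": {
  "series": [100,1.1,0.1,0.2,1,100,2.2,0.1,0.4,2,100,3.3,0.2,0.6,3,100,4.4,0.3,0.8,3.5,100,5.5,0.3,1.0,3.5]
}}

```text
clock: 4.05
eef_pos: [442.7, 264.4, 12.8]
tool_rot: [3.132, 0.013, 0.222]
force: [-35.8, -12.4, 59.5]
width: 85.3
gripper_force: 13.2
```

>>> {"op": "arm_command", "data": {
  "series": [100,0.4,0,0,0,100,0.7,0,0,0,100,1.0,0,0,0,100,1.2,0,0,0,100,1.3,0,0,0]
}}

```text
clock: 4.47
eef_pos: [458.6, 268.2, 12.0]
tool_rot: [3.134, 0.008, 0.221]
force: [-9.2, -1.6, 12.8]
width: 85.3
gripper_force: 3.1
```

```bash
python3 look.py pics/p4.png
```

```text
[-0.39  0.83 -0.3   1.98  0.57  0.43 -2.48] [458.6 268.2  12. ] [3.134 0.008 0.221] F [-9.2 -1.6 12.8] 4.4667
tcp rail [-112.2  -26.3] yaw rel 0.004
scene 891 [array([-53.3, -16.3]), array([122.8,  95.5]), np.float64(89.6)] [[-101.0, -77.0], [-6.0, -78.0], [-5.0, 45.0], [-101.0, 45.0]]
side 968 [array([-54.4, -20.7]), array([100.7, 123.1]), np.float64(2.4)] [[-107.0, 39.0], [-102.0, -84.0], [-1.0, -80.0], [-7.0, 43.0]]
```

View pics/p4.png

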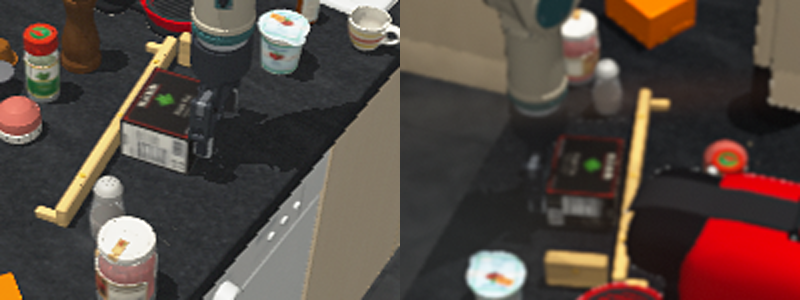

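>>> {"op": "arm_command", "data": {
  "series": [100,0,0,-0.3,0,100,0,0,-0.6,0,100,0,0,-0.8,0,100,0,0,-0.8,0,100,0,0,-0.8,0]
}}

```text
clock: 4.98
eef_pos: [461.4, 269.3, 19.5]
tool_rot: [3.136, 0.003, 0.221]
force: [0.4, -0.6, -0.8]
width: 85.3
gripper_force: 0.5
```

The box is near the rail with about 2–5 mm left. The upward force was the fingertips touching the worktop, and it went away once I raised the hand. I'll finish the press.

>>> {"op": "arm_command", "data": {
  "series": [100,0.2,0,0,0,100,0.4,0,0,0,100,0.5,0,0,0,100,0.6,0,0,0,100,0.6,0,0,0]
}}

```text
clock: 5.4
eef_pos: [465.0, 270.1, 18.9]
tool_rot: [3.135, 0.007, 0.221]
force: [-5.8, -0.3, 0.3]
width: 85.6
gripper_force: 2.8
```

```bash
python3 look.py
```

```text
[-0.37  0.82 -0.32  1.96  0.56  0.46 -2.46] [465.  270.1  18.9] [3.135 0.007 0.221] F [-5.8 -0.3  0.3] 5.4
tcp rail [-105.5  -25.8] yaw rel 0.004
scene 879 [array([-56., -16.]), array([112.1, 119.8]), np.float64(0.2)] [[-112.0, 44.0], [-112.0, -76.0], [0.0, -76.0], [-0.0, 44.0]]
side 989 [array([-49. , -19.8]), array([ 98.7, 121.2]), np.float64(0.7)] [[-99.0, 40.0], [-98.0, -81.0], [1.0, -80.0], [-0.0, 41.0]]
```

>>> {"op": "arm_command", "data": {
  "series": [100,0.2,0,0,0,100,0.3,0,0,0,100,0.4,0,0,0,100,0.5,0,0,0,100,0.5,0,0,0]
}}

```text
clock: 5.92
eef_pos: [464.7, 269.9, 18.4]
tool_rot: [3.133, 0.016, 0.222]
force: [-16.4, -2.2, 7.2]
width: 84.8
gripper_force: 8.2
```

The box is flat on the rail and pressed firmly. Back off, rise, and go to its left end with a quarter turn.

>>> {"op": "arm_command", "data": {
  "series": [100,-1.5,0,0,0,100,-3,0,0,0,70,-3,0,-4,0,40,-3,0,-8,0,40,-3,0,-11.5,0]
}}

```text
clock: 6.33
eef_pos: [443.2, 266.3, 136.3]
tool_rot: [3.137, 0.003, 0.222]
force: [0.2, -0.4, -0.4]
width: 51.5
gripper_force: 0.0
```

```bash
python3 look.py
```

```text
[-0.29  0.62 -0.46  1.97  0.44  0.66 -2.38] [443.2 266.3 136.3] [3.137e+00 3.000e-03 2.220e-01] F [ 0.2 -0.4 -0.4] 6.3333
tcp rail [-127.6  -24.8] yaw rel 0.005
scene 1114 [array([-48., -17.]), array([122.9,  96.8]), np.float64(89.7)] [[-97.0, -78.0], [0.0, -79.0], [1.0, 44.0], [-96.0, 45.0]]
side 994 [array([-47.6, -21.9]), array([ 95. , 125.4]), np.float64(0.4)] [[-96.0, 40.0], [-95.0, -85.0], [0.0, -84.0], [-1.0, 41.0]]
```

The box is flat: yaw below 0.01, near side -96, far edge 0, left end ≈ y 41.

>>> {"op": "arm_command", "data": {
  "series": [40,1.6,-2.3,0,-7,40,3.2,-4.6,0,-14,40,4.8,-6.9,0,-21,40,6.4,-9.2,0,-28,40,7.8,-11.4,0,-35]
}}

```text
clock: 6.85
eef_pos: [495.3, 395.4, 133.3]
tool_rot: [3.139, 0.005, 0.837]
force: [1.0, -1.2, 0.2]
width: 34.2
gripper_force: 0.0
```

>>> {"op": "arm_command", "data": {
  "series": [40,0,0,0,-7,40,0,0,0,-14,40,0,0,0,-21,40,0,0,0,-28,40,0,0,0,-35]
}}

```text
clock: 7.27
eef_pos: [494.5, 394.1, 132.9]
tool_rot: [-3.141, 0.006, 1.449]
force: [0.3, 0.7, 0.1]
width: 34.0
gripper_force: 0.0
```

>>> {"op": "arm_command", "data": {
  "series": [40,0,0,0,-7,40,0,0,0,-14,40,0,0,0,-20,40,0,0,0,-20,40,0,0,0,-20]
}}

```text
clock: 7.68
eef_pos: [494.2, 393.9, 132.9]
tool_rot: [-3.138, 0.005, 1.789]
force: [1.0, 0.6, -0.4]
width: 34.5
gripper_force: 0.0
```

```bash
python3 look.py pics/p5.png
```

```text
[-0.24  0.87 -0.86  1.64  0.76  1.01 -1.14] [494.2 393.9 132.9] [-3.138  0.005  1.789] F [ 1.   0.6 -0.4] 7.6833
tcp rail [-50.3  88.9] yaw rel 1.572
scene 787 [array([-48. , -16.3]), array([ 96.2, 122.3]), np.float64(0.4)] [[-97.0, 45.0], [-96.0, -78.0], [0.0, -77.0], [-0.0, 45.0]]
side 995 [array([-47.7, -21.4]), array([ 95.2, 121.4]), np.float64(0.5)] [[-96.0, 39.0], [-95.0, -83.0], [0.0, -82.0], [-1.0, 40.0]]
```

View pics/p5.png

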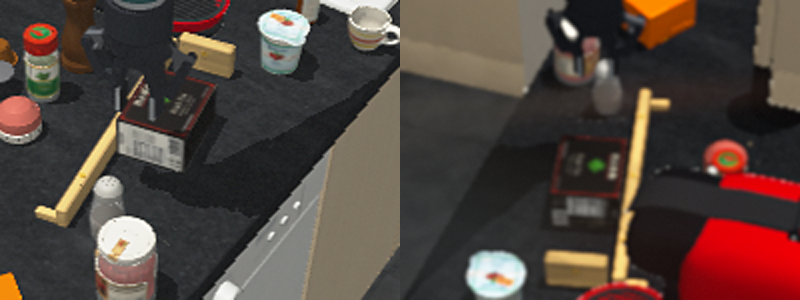

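The fingers are poised between the box's left end and the salt shaker, at (135,95) in the left half of the picture. The gap runs from y = 42 to 142, so I'll descend at y ≈ 76.

>>> {"op": "arm_command", "data": {
  "series": [40,-0.6,0,2.5,0,40,-1.3,0,5,0,40,-1.3,0,7.5,0,40,-1.3,0,9.5,0,40,-1.3,0,11,0]
}}

```text
clock: 8.2
eef_pos: [496.2, 380.0, 21.8]
tool_rot: [-3.137, 0.007, 1.79]
force: [0.0, -0.1, -0.2]
width: 34.1
gripper_force: 0.0
```

```bash
python3 look.py
```

```text
[-0.27  1.   -0.76  1.71  0.9   0.83 -1.23] [496.2 380.   21.8] [-3.137  0.007  1.79 ] F [ 0.  -0.1 -0.2] 8.2
tcp rail [-51.4  74.8] yaw rel 1.573
scene 334 [array([-72., -36.]), array([55.1, 84.8]), np.float64(8.9)] [[-106.0, 2.0], [-93.0, -82.0], [-38.0, -74.0], [-51.0, 10.0]]
side 974 [array([-47.4, -20.1]), array([ 95.4, 122.2]), np.float64(0.3)] [[-95.0, 41.0], [-95.0, -81.0], [1.0, -81.0], [0.0, 41.0]]
```

>>> {"op": "arm_command", "data": {
  "series": [40,-1.2,0,0,0,40,-2.0,0,0,0,40,-2.8,0,0,0,40,-3.7,0,0,0,40,-4.6,0,0,0]
}}

```text
clock: 8.72
eef_pos: [507.3, 335.6, 25.0]
tool_rot: [-3.14, 0.004, 1.792]
force: [-0.5, 1.6, 0.9]
width: 34.2
gripper_force: 0.0
```

```bash
python3 look.py pics/p6.png
```

```text
[-0.19  0.97 -0.76  1.76  0.91  0.8  -1.19] [507.3 335.6  25. ] [-3.14   0.004  1.792] F [-0.5  1.6  0.9] 8.7167
tcp rail [-50.1  29.1] yaw rel 1.575
scene 185 [array([-72.7, -72.1]), array([47.2, 56.4]), np.float64(0.4)] [[-97.0, -44.0], [-96.0, -101.0], [-49.0, -100.0], [-49.0, -44.0]]
side 1023 [array([-47.9, -43.2]), array([ 95.6, 128.3]), np.float64(0.5)] [[-96.0, 21.0], [-95.0, -108.0], [0.0, -107.0], [-1.0, 21.0]]
```

View pics/p6.png

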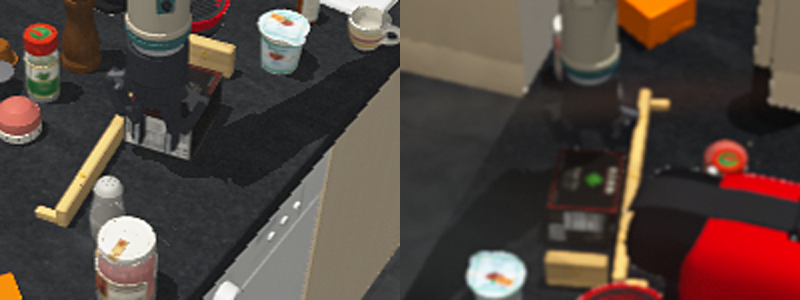

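The box slides along the rail and stays flat (yaw 0.5°, x -96 to 0). About 61 mm of hand travel remains.

>>> {"op": "arm_command", "data": {
  "series": [40,-0.9,0,0,0,40,-1.8,0,0,0,40,-2.7,0,0,0,40,-3.6,0,0,0,40,-4.5,0,0,0]
}}

```text
clock: 9.23
eef_pos: [516.6, 291.5, 24.3]
tool_rot: [-3.138, 0.005, 1.792]
force: [-1.2, 2.5, 0.9]
width: 33.9
gripper_force: 0.0
```

>>> {"op": "arm_command", "data": {
  "series": [40,-0.4,0,0,0,40,-0.8,0,0,0,40,-1.1,0,0,0,40,-1.4,0,0,0,40,-1.5,0,0,0]
}}

```text
clock: 9.65
eef_pos: [519.9, 277.4, 24.2]
tool_rot: [-3.138, 0.005, 1.792]
force: [-0.4, 3.0, -0.1]
width: 33.9
gripper_force: 0.0
```

```bash
python3 look.py
```

```text
[-0.09  0.96 -0.75  1.81  0.93  0.78 -1.14] [519.9 277.4  24.2] [-3.138  0.005  1.792] F [-0.4  3.  -0.1] 9.65
tcp rail [-50.4 -30.5] yaw rel 1.575
scene 84 [array([ -76.3, -123.7]), array([30.9, 40.5]), np.float64(89.5)] [[-97.0, -139.0], [-56.0, -139.0], [-56.0, -108.0], [-96.0, -108.0]]
side 900 [array([-47.5, -82.4]), array([114.9,  94.8]), np.float64(89.7)] [[-95.0, -140.0], [-0.0, -140.0], [0.0, -25.0], [-95.0, -25.0]]
```

>>> {"op": "arm_command", "data": {
  "series": [40,-0.2,0,0,0,40,-0.4,0,0,0,40,-0.5,0,0,0,40,-0.6,0,0,0,40,-0.7,0,0,0]
}}

```text
clock: 10.17
eef_pos: [520.3, 277.4, 25.6]
tool_rot: [-3.141, -0.006, 1.795]
force: [-2.5, 12.6, 1.1]
width: 34.2
gripper_force: 0.0
```

The force rose to 12.6 N with no motion, so the box is against the block. Back off, rise and check.

>>> {"op": "arm_command", "data": {
  "series": [40,1.5,0,0,0,40,4,0,0,0,40,5,0,-4,0,40,5,0,-8,0,40,5,0,-12,0]
}}

```text
clock: 10.58
eef_pos: [509.2, 320.3, 144.7]
tool_rot: [-3.135, 0.007, 1.795]
force: [1.6, 0.5, 0.1]
width: 34.2
gripper_force: 0.0
```

>>> {"op": "arm_command", "data": {
  "series": [40,0,0,-4,0,40,0,-4,-5,0,40,0,-8,-6,0,40,0,-12,-6,0,40,0,-12,-6,0]
}}

```text
clock: 11.0
eef_pos: [385.1, 290.2, 204.5]
tool_rot: [-3.133, 0.013, 1.801]
force: [0.0, -0.9, -0.2]
width: 34.7
gripper_force: 0.0
```

```bash
sed -i 's/abs(q\[:,1\])<140)/(q[:,1]>-175)\&(q[:,1]<140)/; ' h.py; sed -i 's/+145)/+180)/;s/(100,120)/(110,140)/' look.py; python3 look.py pics/p7.png
```

```text
Traceback (most recent call last):
  File "look.py", line 2, in <module>
    from h import *
  File "h.py", line 19
    m=(abs(q[:,2]-63.3)<4.5)&(q[:,0]>-230)&(q[:,0]<20)&((q[:,1]>-175)&(q[:,1]<140)
                                                       ^
SyntaxError: '(' was never closed
```

```bash
sed -i 's/&((q\[:,1\]>-175)/\&(q[:,1]>-175)/' h.py; python3 look.py pics/p7.png
```

```text
[-0.06  0.61 -0.99  1.97  0.64  0.93 -1.15] [385.1 290.2 204.5] [-3.133  0.013  1.801] F [ 0.  -0.9 -0.2] 11.0
tcp rail [-179.2   11.1] yaw rel 1.584
scene 989 [array([-48.2, -99.4]), array([ 97. , 124.1]), np.float64(0.5)] [[-97.0, -38.0], [-96.0, -162.0], [1.0, -161.0], [-0.0, -37.0]]
side 1098 [array([ -47.5, -102.2]), array([121.7,  95.1]), np.float64(90.0)] [[-95.0, -163.0], [0.0, -163.0], [0.0, -41.0], [-95.0, -41.0]]
```

View pics/p7.png

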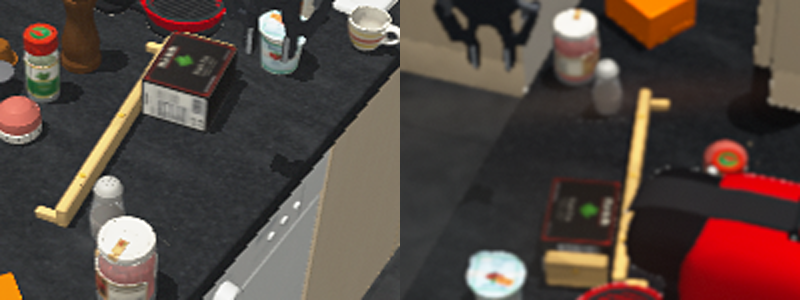

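The box lies flat on the rail and against the end block. Its centre is at rail (-48, -101), which is the target, and its yaw is about 0. The salt shaker, jar and pot stand where they were, and the hand is clear.

```bash
python3 -c "
from cell import workorder
print(workorder.finish_job())"
```

```text
the job is handed in; nothing more can be done
None
```

The tea box is flat against the rail and up against the end block, with the hand clear and no visible shift in the salt shaker or other things; I handed the job in at about 11 s, and no verdict came back.

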